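# Open the microcentrifuge with its twin lid-release buttons

## Task

The microcentrifuge has stopped; open it. Press its two orange lid-release buttons together, one fingertip on each, and keep both down until the lid has sprung up clear of its hooks, then let go and push the half-open lid on back with the outside of the fingers until it stands fully open against its stop. Do not grip the lid or lean hard on the machine, and leave everything else on the bench where it stands.

Things in the scene. Friction and masses are not known exactly. Their poses are not given: they have to be found in the camera images.
- centrifuge: The microcentrifuge: white bench machine, 260 x 200 mm, fixed to the bench. Origin at the middle of its footprint on the bench; x axis from its front (buttons, robot side) to its back (lid hinge), y to its left seen from the robot, z up. Its front console, a flat top 89 mm above the bench, reaches from x = -135 to -45 mm; behind it the lid covers the bowl.
- top_left (a point): Centre of the top of the left orange lid-release button, at x = -105, y = +33 mm on the centrifuge, 98 mm above the bench when up; moves with the button. Round, 30 mm across, pressed straight down. The buttons are 66 mm apart centre to centre, with 36 mm of console between them.
- top_right (a point): Centre of the top face of the right orange lid-release button, at x = -105, y = -33 mm on the centrifuge; as the left one.
- button_left (a joint): Travel of the left button in m: 0 up, 0.006 fully down (its top then 3 mm above the console). About 2 N to start it, 5.5 N fully down; it springs back up within 0.5 s of being let go. While it is more than 3 mm down its steel hook, slowed by a damper, swings off the lid in about 1 to 2 s; let go sooner and the hook falls back on.
- button_right (a joint): Travel of the right button, as the left. Each hook alone keeps the lid shut, so both buttons must be down at once, and stay down until the lid is seen to rise.
- lid (a joint): Lid angle in rad: 0 shut, 1.72 fully back on its rubber stop; hinged along the back, parallel to the machine's y axis. When both hooks are off, a spring lifts it: past the hooks at 0.07 rad in 0.3 s, then ever slower, 0.5 rad after about 3 s, 0.75 after 6 s, to rest at 0.8 to 1.1 rad. From there it takes a push of a few N at the front edge; its friction hinge keeps it where it is left.
- lid_pivot (a point): A fixed point on the hinge line of the lid, in its middle: x = +113 mm on the centrifuge, 113 mm above the bench.
- lid_front (a point): Middle of the lid's free front edge, 158 mm from the hinge line; moves with the lid (196 mm wide, 16 mm thick, with a window). Shut, it is at x = -45 mm on the centrifuge, 117 mm above the bench, 60 mm behind the buttons' centres; fully back, about 270 mm above the bench. Two steel strikes stick out 10 mm from it at y = +-33 mm.
- tube_rack: Bystander: blue plastic tube rack, 200 x 62 mm and 100 mm high with its capped tubes, at the left side of the centrifuge; loose; origin at the centre of its underside, z up.
- dish_stack: Bystander: stack of three culture dishes, 90 mm across, 48 mm high, at the right side of the centrifuge, towards its front; loose; origin at the centre of its underside, z up.
- slide_box: Bystander: white and green slide box, 36 x 86 mm, 29 mm high, right of the centrifuge, towards its back; loose; origin at the centre of its underside, z up.
- burner: Bystander: blue gas-canister burner with a brass neck, 94 mm across, 166 mm high; loose; origin at the centre of its underside, z up.
- rinse_bottle: Bystander: clear bottle with white cap, 60 mm across, 160 mm high; loose; origin at the centre of its underside, z up.
- beaker: Bystander: clear open beaker, 90 mm across, 105 mm high; loose; origin at the centre of its underside, z up.
- tip_box: Bystander: pipette-tip box with yellow cover, 87 x 122 mm, 66 mm high, behind the centrifuge; loose; origin at the centre of its underside, z up.

How it is judged (in metres and radians):
On the way, in this order (a step that is already met when the one before it is completed fails the run):
1. both release buttons are pressed down at the same time (value of joint each of button_left, button_right above 0.0025 m), for 0.2 s.
2. both are still down as the lid rises past its hooks (all of step 1 and value of joint lid above 0.05 rad), for 0.05 s.
3. both buttons are let go and spring back up, the lid not yet pushed open (value of joint each of button_left, button_right below 0.0015 m and value of joint lid below 1.3 rad), for 0.2 s.
At the end, for the whole second after the job is handed in: the lid stands fully open (above 1.6 of 1.72 rad) and stays there, both buttons are up (within 1.5 mm), every bystander is within 20 mm of where it stood (value of joint lid above 1.6 rad and value of joint each of button_left, button_right below 0.0015 m and distance of each of tube_rack, dish_stack, slide_box, burner, rinse_bottle, beaker, tip_box from where it was at the start of the episode below 0.02 m); the robot touches nothing.
It fails at once if the lid is gripped or pulled by its outer face (more than 3 N of the fingers on the blue trim) (contact force between the fingers and lid_c7 above 3 N or contact force between the fingers and lid_c8 above 3 N or contact force between the fingers and lid_c9 above 3 N).
It fails at once if the machine is pressed or forced with more than 45 N (contact force between any of the fingers, the arm and centrifuge above 45 N).
It fails at once if a bystander is lifted, knocked or shifted by 20 mm or more (distance of any of tube_rack, dish_stack, slide_box, burner, rinse_bottle, beaker, tip_box from where it was at the start of the episode above 0.02 m).
It also fails if it takes over 64 s, if anything falls off the work surface, if the arm or the gripper's body presses on something with over 40 N, if the wrist force passes 120 N, or if a joint passes its speed limit or range.

## Robot

A 6-joint arm with a two-finger parallel gripper is mounted at the origin on the work surface. World frame = base frame: x ahead of the robot, y to its left, z up, the work surface at z = 0. Lengths are in mm, angles in rad, forces in N, time in s.
With the tool pointing down it reaches from about 400 to 925 mm from the base axis. Payload 12.5 kg.
Tool frame: the origin (TCP) lies on the centre line of the jaws, within the pads' length; the fingertips stand 25 mm ahead of it and the grasp point (between the pads) lies 6 mm ahead of it (env.tip_extent is the distance from the TCP to the fingertips, in mm); x points along the fingers, z is the direction in which the jaws open and shut, and the axes are right-handed (so a half turn about x gives the same grasp; the last joint's range is limited). The gripper opens to 95 mm and grips with 3 to 60 N. Pads are 20 mm wide; open, the fingers measure 119 mm over their backs; the gripper's body (75 mm by 180 mm) begins 59 mm behind the grasp point.
Start: joints at [1.074, 0.491, 1.559, -0, 1.092, -0.106], TCP at [238.064, 577.901, 239.661] pointing down, gripper open.
Joint ranges: [-3.1, 3.1], [-0.84, 2.19], [0.05, 2.79], [-1.13, 4.28], [0.06, 2.93], [-2.69, 2.69]. Speed limits (rad/s): [2.22, 2.22, 2.79, 3.14, 3.14, 3.14].

## Interface

Orientations are given as [roll, pitch, yaw] about the fixed x, y, z axes, in that order (R = Rz(yaw) Ry(pitch) Rx(roll)).
In Python, from cell import env gives the robot as it stands.
- The arm moves only by the tool step_arm, never from a script. Its argument "rows" is a list of rows, each a list of 6 numbers: the shift along the tool's x, y, z in mm, then the turn, a rotation vector about the tool's x, y, z in rad. In form: [[x, y, z, wx, wy, wz], ...]. A call has 1 to 8 rows; each row shifts and turns the pose as measured when the row begins, along the tool's axes as they then stand; what a row does not reach is not made up. A row lasts 1/8 s, in which the tool goes at most 62.5 mm and 10.7 degrees, less where a joint would pass 70% of its speed; a pose out of reach is approached as far as the arm can. A call is refused whole if a number of a shift passes 62.5 or a number of a turn 0.188, either way. A call with a gripper value outside its range is refused whole. "grip" is the finger opening in mm, from 0 to 95.1, set as the call begins (left out, the last holds). The fingers move at their own pace and stop on an object; the grip force is fixed at half the most. Time passes only in rows, so rows that do not move let the fingers close. It gives the time, the measured TCP pose, the force and the opening at its end, in the units of the state.
- env.state(): the state, without advancing time (a new reading comes with each control period).
- env.read_camera(name): name is "side" or "top"; returns the picture (480x640x3 uint8, red, green, blue); there is no depth.
- env.get_calibration(name): a dict with "fx", "fy", "cx", "cy" (pixels), "pose" (4x4, takes a point from camera to world coordinates). Camera axes: x right, y down, z forward; pixel columns grow to the right and rows downward; lengths in mm; the calibration is good to about 2 mm. A picture is of the moment at which its call begins. get_calibration takes no time and is no camera call.
- env.job_done(): hands the job in, once; it reports no verdict.
The state is a dict: "t": time; "joints": joint angles; "qvel": joint speeds; "tau": joint torques, N m; "eef_pos": TCP position; "tcp_rot": TCP orientation; "ft_force": force on the tool from outside, world axes, zero at the start; "moment": the same for the moment, N m; "opening": opening from 0.0 (shut) to 1.0 (fully open).
Only numpy, scipy, OpenCV 4.12 (cv2) and the standard library are available. Lean on these libraries where they do the work, as an engineer would, in place of code of your own. Each camera call takes 0.05 s, during which the arm holds its last target.

## Working session

There is one attempt and no reset: what is moved stays moved. The work goes in short steps, Python scripts to look and compute and a tool call to move; the robot and the scene stay as the last step left them, time stands still between calls to the robot, and variables do not carry over. Pictures are saved under pics/ and viewed, and the job is handed in when it is done.

Besides the shell and the picture viewer there is one more tool, called after ">>>" as name(argument=value, ...), one argument or row to a line, values as JSON. step_arm: Moves the arm, as the interface text tells. Its arguments: {"type":"object","properties":{"rows":{"type":"array","items":{"type":"array","items":{"type":"number"}}},"grip":{"type":"number"}},"required":["rows"]}

```bash
ls; mkdir -p pics
python3 - <<'E'
from cell import env
import cv2,numpy as np
for n in("side","top"):
    im=env.read_camera(n); cv2.imwrite(f"pics/{n}0.png",im[:,:,::-1])
    c=env.get_calibration(n); print(n,c["fx"],c["fy"],c["cx"],c["cy"]);print(np.round(c["pose"],3))
print(env.state(), env.tip_extent)
E
```

```text
pics
side 622.7997192829903 622.7997192829903 312.8084666850755 229.83107217611646
[[ 8.270000e-01 -4.260000e-01  3.680000e-01  8.057600e+01]
 [-5.630000e-01 -6.340000e-01  5.310000e-01 -7.619590e+02]
 [ 7.000000e-03 -6.460000e-01 -7.640000e-01  1.188205e+03]
 [ 0.000000e+00  0.000000e+00  0.000000e+00  1.000000e+00]]
top 620.9519265683874 620.9519265683874 313.6974797906307 235.9056306032658
[[-1.300000e-02 -9.910000e-01  1.310000e-01  3.894690e+02]
 [-1.000000e+00  1.200000e-02 -5.000000e-03  1.957400e+01]
 [ 4.000000e-03 -1.310000e-01 -9.910000e-01  1.669162e+03]
 [ 0.000000e+00  0.000000e+00  0.000000e+00  1.000000e+00]]
{'t': 0.1, 'joints': array([ 1.07440176e+00,  4.91489051e-01,  1.55942283e+00, -1.70447463e-05,
        1.09171336e+00, -1.05579252e-01]), 'qvel': array([-0.00166707,  0.00037915, -0.00306396,  0.00176428, -0.00099927,
        0.00016156]), 'tau': array([ 2.53993014e-03, -6.13624048e+01, -2.58605397e+01,  6.93832571e-02,
        4.69840458e-02, -4.57227975e-05]), 'eef_pos': array([237.95871085, 577.7003906 , 239.11471105]), 'tcp_rot': array([ 3.05065296,  1.56976363, -2.05254347]), 'ft_force': array([-1.37517578,  0.10022016,  0.03172957]), 'moment': array([-0.01535543,  0.00081513,  0.01986261]), 'opening': 1.0018278873644968} 25.0
```

View pics/side0.png

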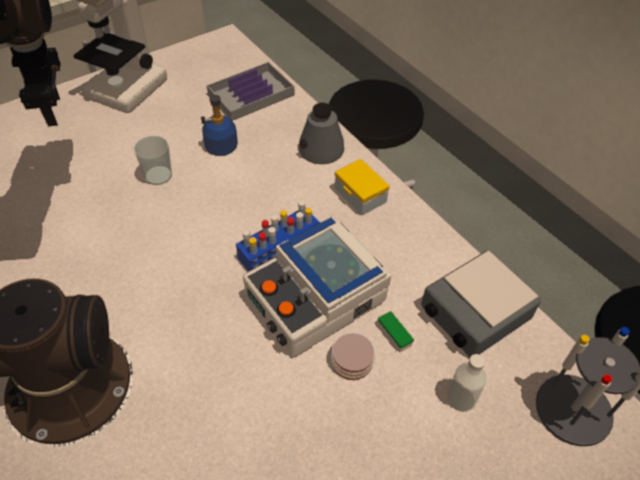

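View pics/top0.png

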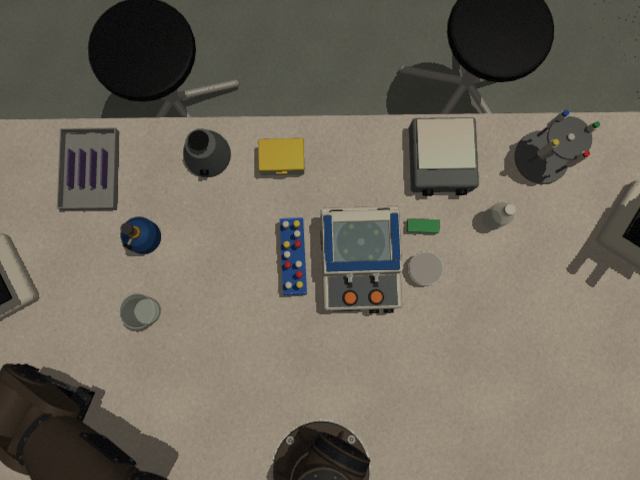

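The top view shows the orange buttons at about (350,297) and (377,297), and the side view at (269,287) and (287,308). The rack is to the left of the machine, and the dishes and slide box are to the right. Next I measure the button positions.

```bash
cat > h.py <<'E'
from cell import env
import cv2,numpy as np
def ray(n,uv):
    c=env.get_calibration(n);P=np.array(c["pose"])
    d=P[:3,:3]@np.array([(uv[0]-c["cx"])/c["fx"],(uv[1]-c["cy"])/c["fy"],1.]);return P[:3,3],d/np.linalg.norm(d)
def plane(n,uv,z):
    o,d=ray(n,uv);return o+d*(z-o[2])/d[2]
def tri(a,b):
    o1,d1=ray("side",a);o2,d2=ray("top",b)
    A=sum((np.eye(3)-np.outer(d,d)) for d in(d1,d2));B=sum((np.eye(3)-np.outer(d,d))@o for o,d in((o1,d1),(o2,d2)))
    return np.linalg.solve(A,B)
def proj(n,p):
    c=env.get_calibration(n);P=np.array(c["pose"]);q=P[:3,:3].T@(np.array(p)-P[:3,3]);return np.array([c["fx"]*q[0]/q[2]+c["cx"],c["fy"]*q[1]/q[2]+c["cy"]])
E
python3 - <<'E'
from h import *
r={}
for n in("side","top"):
    im=cv2.imread(f"pics/{n}0.png");h=cv2.cvtColor(im,cv2.COLOR_BGR2HSV)
    m=cv2.inRange(h,(4,170,120),(14,255,255))
    k,l,s,c=cv2.connectedComponentsWithStats(m)
    L=[(c[i],s[i]) for i in range(1,k) if s[i,4]>40]
    for a in L:print(n,a)
    r[n]=sorted([a[0] for a in L],key=lambda p:p[0])
    cv2.imwrite(f"pics/{n}z.png",cv2.resize(im[200:360,230:440] if n=="side" else im[195:325,260:450],None,fx=3.8 if n=="side" else 4,fy=3.8 if n=="side" else 4))
for i in(0,1):print([plane(n,r[n][i],98) for n in r],tri(r["side"][i],r["top"][i]))
E
```

```text
side (array([268.59440559, 286.11888112]), array([262, 280,  14,  13, 143], dtype=int32))
side (array([285.72368421, 307.33552632]), array([279, 301,  15,  13, 152], dtype=int32))
top (array([375.8989899 , 296.33333333]), array([371, 291,  11,  11,  99], dtype=int32))
top (array([349.88, 297.28]), array([345, 292,  11,  11, 100], dtype=int32))
[array([438.93610685, -80.99057354,  98.        ]), array([439.45576903, -78.16307034,  98.        ])] [439.8710514  -78.52558329  94.2405568 ]
[array([ 440.28611475, -146.45080553,   98.        ]), array([ 440.99310734, -143.80939754,   98.        ])] [ 441.30903718 -144.28232778   94.29651381]
```

View pics/topz.png

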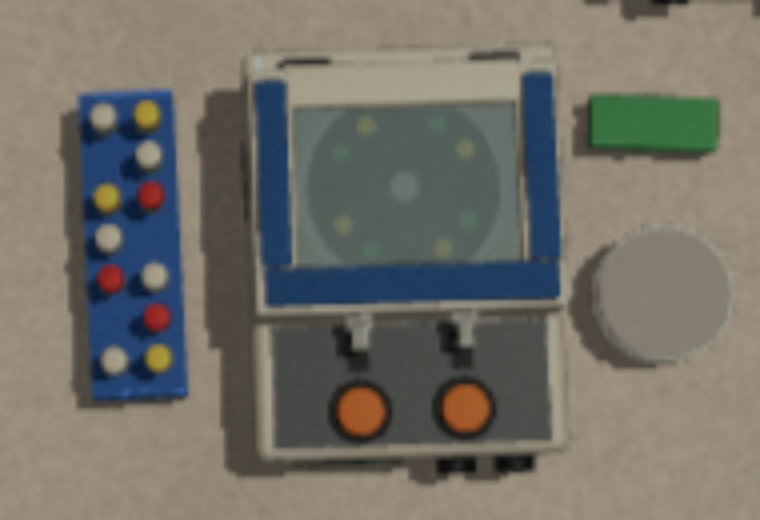

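View pics/sidez.png

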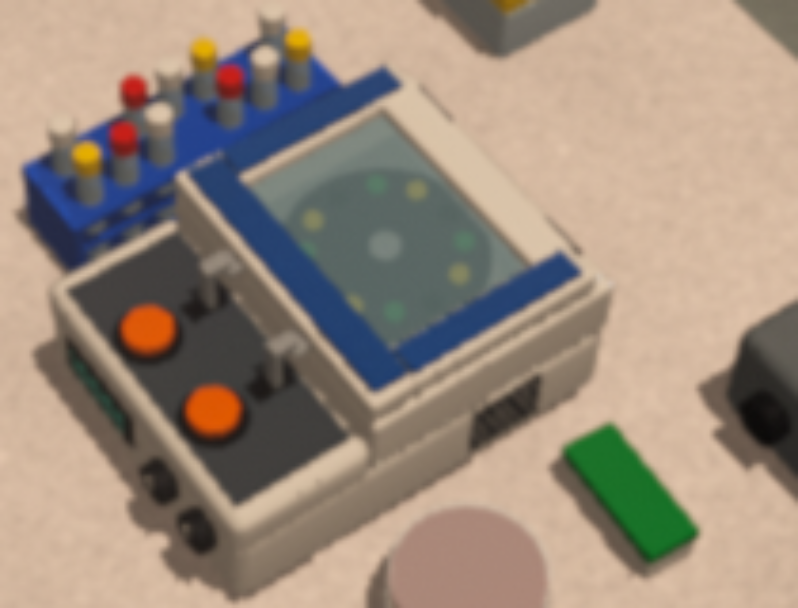

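```bash
cat >> h.py <<'E'
from scipy.spatial.transform import Rotation as Ro
YAW=0.0213
ex=np.array([np.cos(YAW),np.sin(YAW),0]);ey=np.array([-np.sin(YAW),np.cos(YAW),0]);C=np.array([440.,-112.,0])+105*ex
def mach(x,y,z): return C+x*ex+y*ey+np.array([0,0,z])
def cur():
    s=env.state();return s,Ro.from_euler("xyz",s["tcp_rot"]).as_matrix(),s["eef_pos"]
def goal(p,sgn=1,pitch=0):
    # tool x down (pitch tilts tip), z=sgn*ey
    z=sgn*ey;x=Ro.from_rotvec(pitch*ey).apply([0,0,-1.]);y=np.cross(z,x);G=np.stack([x,y,z],1)
    s,R,q=cur();rv=Ro.from_matrix(R.T@G).as_rotvec()
    print("t",s["t"],"pos",q.round(1),"in mach",[round(float((q-C)@e),1) for e in(ex,ey)],"| rotvec tool",rv.round(3),"shift world",(p-q).round(1),"tool now",(R.T@(p-q)).round(1),"in goal axes",(G.T@(p-q)).round(1),"F",s["ft_force"].round(1),"open",round(s["opening"]*95,1))
E
python3 - <<'E'
from h import *
s,R,q=cur();print(R.round(3))
for sg in(1,-1):goal(mach(-105,0,150),sg)
E
```

```text
[[-0.    -0.925  0.381]
 [-0.001  0.381  0.925]
 [-1.     0.    -0.001]]
t 0.1 pos [238.  577.7 239.1] in mach [-292.3, 693.8] | rotvec tool [-0.412 -0.001 -0.   ] shift world [ 202.  -689.7  -89.1] tool now [  89.6 -449.5 -560.6] in goal axes [  89.1 -187.3 -693.8] F [-1.4  0.1  0. ] open 95.2
t 0.1 pos [238.  577.7 239.1] in mach [-292.3, 693.8] | rotvec tool [ 2.729e+00 -0.000e+00  1.000e-03] shift world [ 202.  -689.7  -89.1] tool now [  89.6 -449.5 -560.6] in goal axes [ 89.1 187.3 693.8] F [-1.4  0.1  0. ] open 95.2
```

>>> step_arm(
  rows=[
    [0,-50,-20,-0.137,0,0],
    [0,-50,-40,-0.137,0,0],
    [0,-50,-50,-0.137,0,0],
    [0,-30,-60,0,0,0],
    [0,0,-60,0,0,0],
    [0,0,-60,0,0,0],
    [0,0,-60,0,0,0],
  ],
  grip=54,
)

```text
t: 0.98
eef_pos: [392.5, 199.5, 236.9]
tcp_rot: [2.428, 1.567, -2.245]
ft_force: [2.0, -0.7, -0.4]
opening: 0.57
```

```bash
python3 -c "
from h import *
goal(mach(-105,0,150))"
```

```text
t 0.975 pos [392.5 199.5 236.9] in mach [-145.8, 312.4] | rotvec tool [ 0.018 -0.003 -0.002] shift world [  47.5 -311.5  -86.9] tool now [  87.6  -35.2 -312.9] in goal axes [  86.9  -40.8 -312.4] F [ 2.  -0.7 -0.4] open 54.2
```

>>> step_arm(
  rows=[
    [0,-20,-60,0.018,0,0],
    [0,-20,-60,0,0,0],
    [0,0,-60,0,0,0],
    [0,0,-60,0,0,0],
    [0,0,-60,0,0,0],
    [0,0,-10,0,0,0],
    [30,0,0,0,0,0],
    [0,0,0,0,0,0],
  ],
  grip=54,
)

```text
t: 1.98
eef_pos: [438.1, -118.0, 207.0]
tcp_rot: [2.443, 1.568, -2.253]
ft_force: [0.2, 0.2, 0.1]
opening: 0.57
```

```bash
python3 -c "
from h import *
goal(mach(-105,0,150))"
```

```text
t 1.975 pos [ 438.1 -118.   207. ] in mach [-107.1, -5.9] | rotvec tool [-0.005 -0.002 -0.002] shift world [  1.9   6.  -57. ] tool now [57.  -2.1  6.1] in goal axes [57.  -2.1  5.9] F [0.2 0.2 0.1] open 54.2
```

Next I go down to 10 mm above the buttons (TCP z 133) and look.

>>> step_arm(
  rows=[
    [30,-2,6,-0.005,0,0],
    [30,0,0,0,0,0],
    [13,0,0,0,0,0],
    [0,0,0,0,0,0],
  ],
  grip=54,
)

```text
t: 2.48
eef_pos: [442.0, -109.8, 135.8]
tcp_rot: [-2.648, 1.567, -1.052]
ft_force: [-0.2, 0.0, -0.0]
opening: 0.57
```

Run:
```python
from h import *
goal(mach(-105,0,123))
for n in("side","top"):
    im=env.read_camera(n)[:,:,::-1];x,y=(230,200) if n=="side" else (280,195)
    cv2.imwrite(f"pics/{n}1.png",np.ascontiguousarray(cv2.resize(im[y:y+140,x:x+180],None,fx=4,fy=4,interpolation=cv2.INTER_CUBIC)))
```

```text
t 2.475 pos [ 442.  -109.8  135.8] in mach [-102.9, 2.1] | rotvec tool [ 0.004 -0.003  0.002] shift world [ -2.   -2.2 -12.8] tool now [12.8  2.1 -2.1] in goal axes [12.8  2.1 -2.1] F [-0.2  0.  -0. ] open 54.1
```

View pics/side1.png

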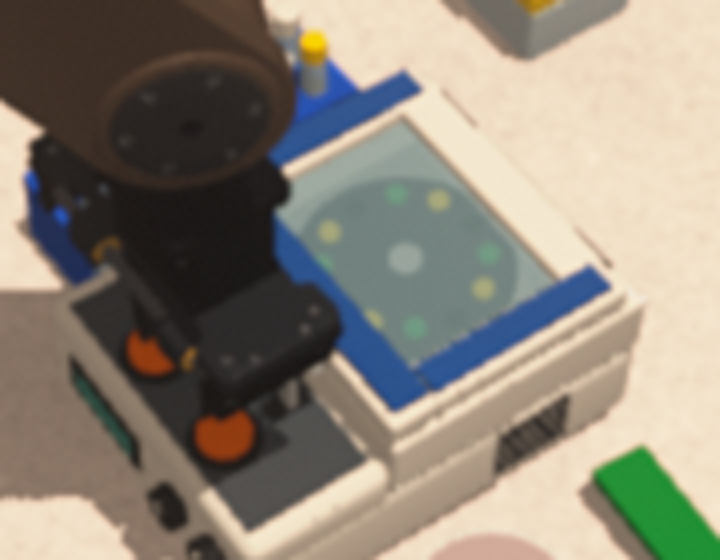

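View pics/top1.png

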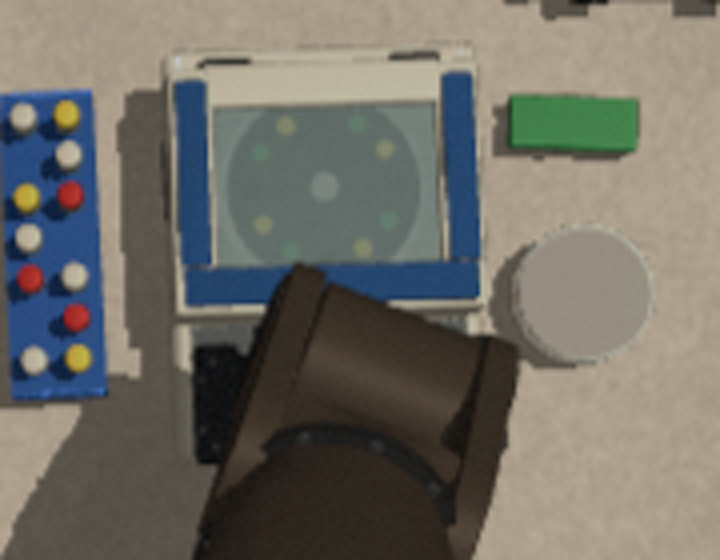

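The side view shows one fingertip over each orange button, at (150,350) and (225,430) in the crop. I correct 2 mm and press in small steps.

>>> step_arm(
  rows=[
    [4,2,-2,0.004,0,0],
    [4,0,0,0,0,0],
    [0,0,0,0,0,0],
  ],
  grip=54,
)

```text
t: 2.95
eef_pos: [440.8, -112.6, 129.7]
tcp_rot: [-2.288, 1.563, -0.697]
ft_force: [-1.2, 0.6, 0.6]
opening: 0.57
```

```bash
python3 -c "
from h import *
goal(mach(-105,0,118))"
```

```text
t 2.95 pos [ 440.8 -112.6  129.7] in mach [-104.2, -0.7] | rotvec tool [-0.001 -0.005  0.006] shift world [ -0.8   0.6 -11.7] tool now [11.6  0.9  0.7] in goal axes [11.7  0.8  0.7] F [-1.2  0.6  0.6] open 54.1
```

>>> step_arm(
  rows=[
    [4,1,0.5,0,-0.005,0.006],
    [4,0,0,0,0,0],
    [3,0,0,0,0,0],
    [2,0,0,0,0,0],
  ],
  grip=54,
)

```text
t: 3.45
eef_pos: [439.9, -112.3, 116.9]
tcp_rot: [-2.137, 1.57, -0.546]
ft_force: [-9.2, 4.4, 42.8]
opening: 0.569
```

>>> step_arm(
  rows=[
    [-1.5,0,0,0,0,0],
  ],
)

```text
t: 3.58
eef_pos: [439.9, -112.2, 118.8]
tcp_rot: [-2.178, 1.57, -0.587]
ft_force: [-2.5, 0.3, 8.8]
opening: 0.566
```

>>> step_arm(
  rows=[
    [0,0,0,0,0,0],
    [0,0,0,0,0,0],
  ],
)

```text
t: 3.82
eef_pos: [439.9, -112.2, 119.3]
tcp_rot: [-2.132, 1.57, -0.541]
ft_force: [-2.2, 1.6, 8.6]
opening: 0.57
```

```bash
cat > look.py <<'E'
from h import *
import sys
k=sys.argv[1];goal(mach(-105,0,118))
for n in("side","top"):
    im=env.read_camera(n)[:,:,::-1];x,y=(230,200) if n=="side" else (280,195)
    if len(sys.argv)>2:x,y=(230,140) if n=="side" else (280,150)
    cv2.imwrite(f"pics/{n}{k}.png",np.ascontiguousarray(cv2.resize(im[y:y+140,x:x+180],None,fx=4,fy=4,interpolation=cv2.INTER_CUBIC)))
E
python3 look.py 2
```

```text
t 3.825 pos [ 439.9 -112.2  119.3] in mach [-105.1, -0.2] | rotvec tool [-0.001 -0.001  0.001] shift world [ 0.1  0.2 -1.3] tool now [ 1.3 -0.1  0.2] in goal axes [ 1.3 -0.1  0.2] F [-2.2  1.6  8.6] open 54.1
```

View pics/side2.png

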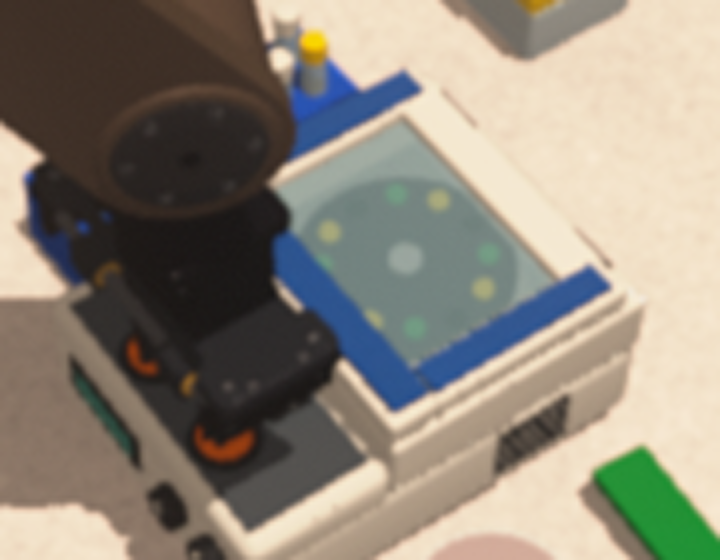

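Both buttons are partly down and the lid is still shut. The hold drifted slightly upward, so I press a little deeper.

>>> step_arm(
  rows=[
    [0.8,0,0,0,0,0],
    [0.2,0,0,0,0,0],
  ],
)

```text
t: 4.18
eef_pos: [439.8, -112.2, 118.7]
tcp_rot: [-2.14, 1.569, -0.549]
ft_force: [-2.4, 1.1, 8.7]
opening: 0.568
```

>>> step_arm(
  rows=[
    [0.4,0,0,0,0,0],
    [0.2,0,0,0,0,0],
    [0.2,0,0,0,0,0],
  ],
)

```text
t: 4.55
eef_pos: [439.8, -112.2, 118.5]
tcp_rot: [-2.127, 1.569, -0.536]
ft_force: [-3.2, 0.7, 9.6]
opening: 0.569
```

>>> step_arm(
  rows=[
    [0.2,0,0,0,0,0],
    [0.2,0,0,0,0,0],
    [0.2,0,0,0,0,0],
    [0.2,0,0,0,0,0],
  ],
)

```text
t: 5.05
eef_pos: [439.8, -112.2, 118.6]
tcp_rot: [-2.113, 1.568, -0.522]
ft_force: [-1.5, 1.9, 9.1]
opening: 0.568
```

```bash
python3 look.py 3
```

```text
t 5.05 pos [ 439.8 -112.2  118.6] in mach [-105.2, -0.2] | rotvec tool [-0.001 -0.002  0.003] shift world [ 0.2  0.2 -0.6] tool now [ 0.6 -0.2  0.2] in goal axes [ 0.6 -0.2  0.2] F [-1.5  1.9  9.1] open 54.0
```

View pics/side3.png

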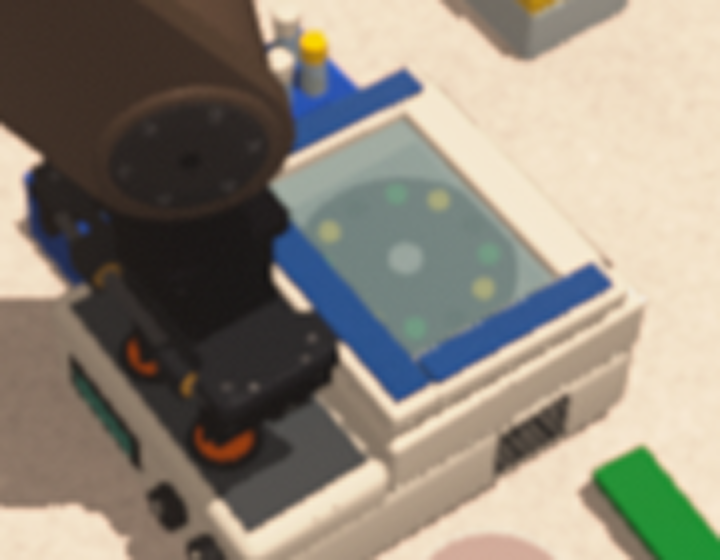

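The lid has begun to rise: its front corner moved from (395,405) to about (395,395). I hold a little longer and look again.

>>> step_arm(
  rows=[
    [0.2,0,0,0,0,0],
    [0.2,0,0,0,0,0],
    [0.2,0,0,0,0,0],
    [0.2,0,0,0,0,0],
  ],
)

```text
t: 5.65
eef_pos: [439.8, -112.2, 118.6]
tcp_rot: [-2.118, 1.567, -0.527]
ft_force: [-2.4, 0.5, 8.9]
opening: 0.573
```

```bash
python3 look.py 4
```

```text
t 5.65 pos [ 439.8 -112.2  118.6] in mach [-105.2, -0.2] | rotvec tool [-0.001 -0.002  0.003] shift world [ 0.2  0.2 -0.6] tool now [ 0.6 -0.2  0.2] in goal axes [ 0.6 -0.2  0.2] F [-2.4  0.5  8.9] open 54.4
```

View pics/side4.png

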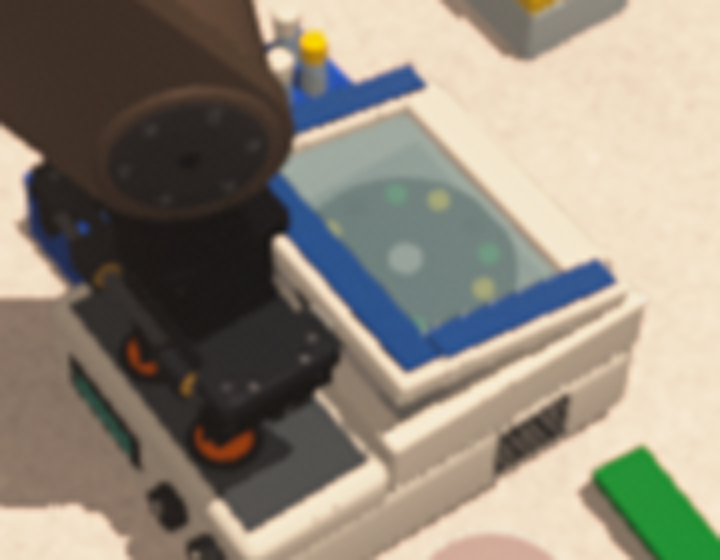

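The lid is well past its hooks, so I release straight up.

>>> step_arm(
  rows=[
    [-10,0,0,0,0,0],
    [-25,5,0,0,0,0],
    [-30,10,0,0,0,0],
    [-30,10,0,0,0,0],
    [-30,0,0,0,0,0],
    [0,0,0,0,0,0],
  ],
)

```text
t: 6.5
eef_pos: [413.4, -112.4, 248.3]
tcp_rot: [-2.173, 1.568, -0.582]
ft_force: [-0.5, 0.4, -0.5]
opening: 0.568
```

>>> step_arm(
  rows=[
    [0,0,0,0,0,0],
    [0,0,0,0,0,0],
    [0,0,0,0,0,0],
    [0,0,0,0,0,0],
    [0,0,0,0,0,0],
    [0,0,0,0,0,0],
    [0,0,0,0,0,0],
    [0,0,0,0,0,0],
  ],
  grip=0,
)

```text
t: 7.5
eef_pos: [412.7, -112.0, 245.7]
tcp_rot: [1.387, 1.569, 2.978]
ft_force: [1.3, -0.0, -0.2]
opening: 0.004
```

```bash
python3 look.py 5 x
```

```text
t 7.5 pos [ 412.7 -112.   245.7] in mach [-132.3, 0.6] | rotvec tool [-0.001  0.    -0.002] shift world [  27.3   -0.  -127.7] tool now [127.6 -27.6  -0.6] in goal axes [127.7 -27.3  -0.6] F [ 1.3 -0.  -0.2] open 0.4
```

View pics/side5.png

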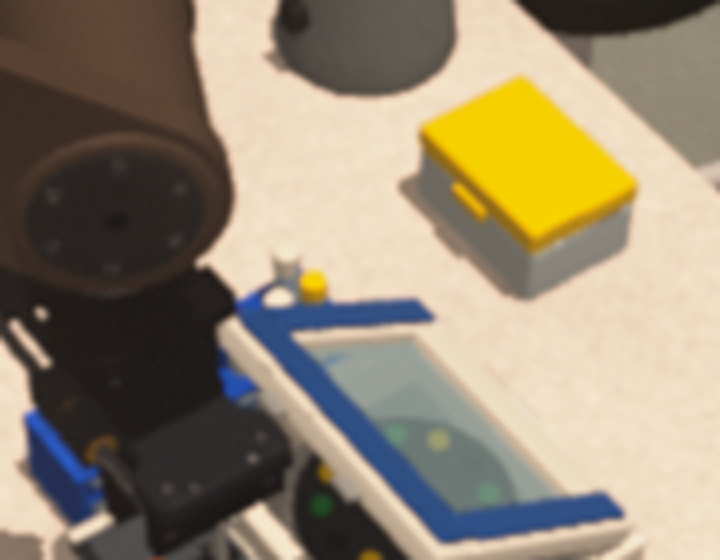

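View pics/top5.png

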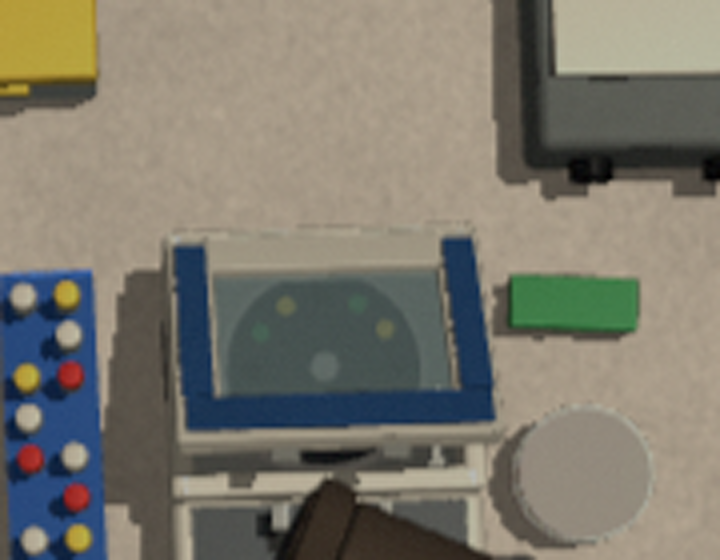

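The lid is at roughly 0.45 rad and still rising. I wait for it to settle.

>>> step_arm(
  rows=[
    [0,0,0,0,0,0],
    [0,0,0,0,0,0],
    [0,0,0,0,0,0],
    [0,0,0,0,0,0],
    [0,0,0,0,0,0],
    [0,0,0,0,0,0],
    [0,0,0,0,0,0],
    [0,0,0,0,0,0],
  ],
)

```text
t: 8.6
eef_pos: [412.7, -112.0, 245.7]
tcp_rot: [1.395, 1.569, 2.986]
ft_force: [-0.1, -0.2, -0.1]
opening: 0.004
```

>>> step_arm(
  rows=[
    [0,0,0,0,0,0],
    [0,0,0,0,0,0],
    [0,0,0,0,0,0],
    [0,0,0,0,0,0],
    [0,0,0,0,0,0],
    [0,0,0,0,0,0],
    [0,0,0,0,0,0],
    [0,0,0,0,0,0],
  ],
)

```text
t: 9.6
eef_pos: [412.7, -112.0, 245.8]
tcp_rot: [1.404, 1.569, 2.996]
ft_force: [-0.3, 0.6, -0.0]
opening: 0.007
```

>>> step_arm(
  rows=[
    [0,0,0,0,0,0],
    [0,0,0,0,0,0],
    [0,0,0,0,0,0],
    [0,0,0,0,0,0],
    [0,0,0,0,0,0],
    [0,0,0,0,0,0],
    [0,0,0,0,0,0],
    [0,0,0,0,0,0],
  ],
)

```text
t: 10.6
eef_pos: [412.7, -112.0, 245.8]
tcp_rot: [1.4, 1.569, 2.992]
ft_force: [-0.2, 0.3, 0.1]
opening: 0.007
```

>>> step_arm(
  rows=[
    [0,0,0,0,0,0],
    [0,0,0,0,0,0],
    [0,0,0,0,0,0],
    [0,0,0,0,0,0],
    [0,0,0,0,0,0],
    [0,0,0,0,0,0],
    [0,0,0,0,0,0],
    [0,0,0,0,0,0],
  ],
)

```text
t: 11.6
eef_pos: [412.7, -112.0, 245.8]
tcp_rot: [1.381, 1.569, 2.972]
ft_force: [-0.0, 0.1, -0.0]
opening: 0.005
```

>>> step_arm(
  rows=[
    [0,0,0,0,0,0],
    [0,0,0,0,0,0],
    [0,0,0,0,0,0],
    [0,0,0,0,0,0],
    [0,0,0,0,0,0],
    [0,0,0,0,0,0],
    [0,0,0,0,0,0],
    [0,0,0,0,0,0],
  ],
)

```text
t: 12.6
eef_pos: [412.7, -112.0, 245.8]
tcp_rot: [1.393, 1.569, 2.984]
ft_force: [-0.1, 0.5, 0.6]
opening: 0.001
```

>>> step_arm(
  rows=[
    [0,0,0,0,0,0],
    [0,0,0,0,0,0],
    [0,0,0,0,0,0],
    [0,0,0,0,0,0],
    [0,0,0,0,0,0],
    [0,0,0,0,0,0],
    [0,0,0,0,0,0],
    [0,0,0,0,0,0],
  ],
)

```text
t: 13.6
eef_pos: [412.7, -112.0, 245.7]
tcp_rot: [1.381, 1.569, 2.973]
ft_force: [0.2, 0.8, -0.3]
opening: 0.003
```

```bash
python3 look.py 6 x
```

```text
t 13.6 pos [ 412.7 -112.   245.7] in mach [-132.3, 0.6] | rotvec tool [-0.001  0.    -0.002] shift world [  27.3   -0.  -127.7] tool now [127.7 -27.5  -0.6] in goal axes [127.7 -27.3  -0.6] F [ 0.2  0.8 -0.3] open 0.3
```

View pics/side6.png

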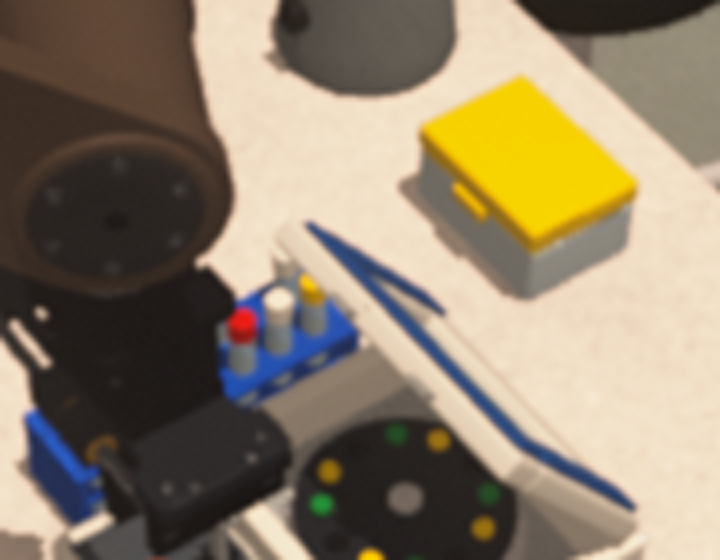

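View pics/top6.png

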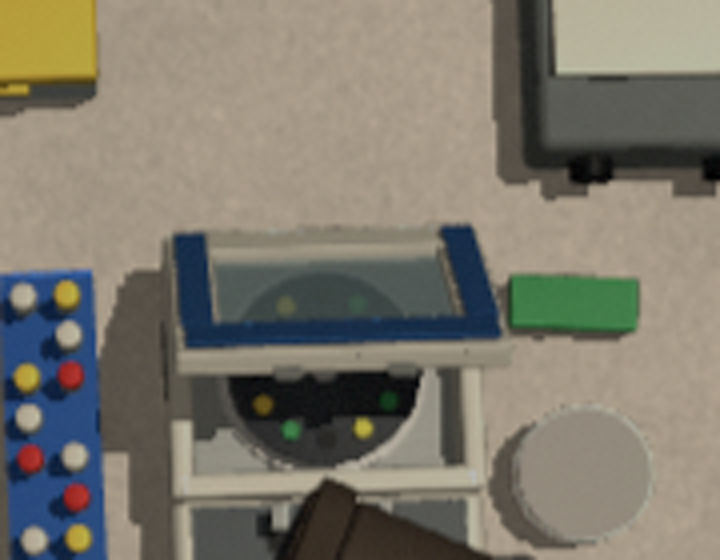

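Run:
```python
from h import *
for a in np.arange(.7,1.8,.1):
    p=mach(113-158*np.cos(a),0,113+158*np.sin(a));print(round(a,2),(113-158*np.cos(a)).round(),(113+158*np.sin(a)).round(),proj("top",p).round(1))
```

```text
0.7 -8.0 215.0 [365.6 253.8]
0.8 3.0 226.0 [365.8 248.7]
0.9 15.0 237.0 [365.9 243.2]
1.0 28.0 246.0 [366.  237.2]
1.1 41.0 254.0 [366.1 230.8]
1.2 56.0 260.0 [366.  224.2]
1.3 71.0 265.0 [365.9 217.4]
1.4 86.0 269.0 [365.8 210.5]
1.5 102.0 271.0 [365.5 203.7]
1.6 118.0 271.0 [365.2 196.8]
1.7 133.0 270.0 [364.9 190.2]
```

The lid rests at about 0.93 rad, with its front edge at machine x ≈ 18, z ≈ 239. I push back with the closed fingers, which fit between the strikes, with the tips at z ≈ 217.

>>> step_arm(
  rows=[
    [4,-25,0,0,0,0],
    [0,-35,0,0,0,0],
    [0,-35,0,0,0,0],
    [0,-20,0,0,0,0],
    [0,0,0,0,0,0],
  ],
  grip=0,
)

```text
t: 14.32
eef_pos: [530.8, -109.5, 241.2]
tcp_rot: [1.461, 1.569, 3.052]
ft_force: [-1.2, -0.7, -0.1]
opening: 0.003
```

```bash
python3 look.py 7 x
```

```text
t 14.325 pos [ 530.8 -109.5  241.2] in mach [-14.1, 0.6] | rotvec tool [-0.001  0.    -0.002] shift world [ -90.8   -2.5 -123.2] tool now [123.4  90.6  -0.7] in goal axes [123.2  90.9  -0.6] F [-1.2 -0.7 -0.1] open 0.3
```

View pics/side7.png

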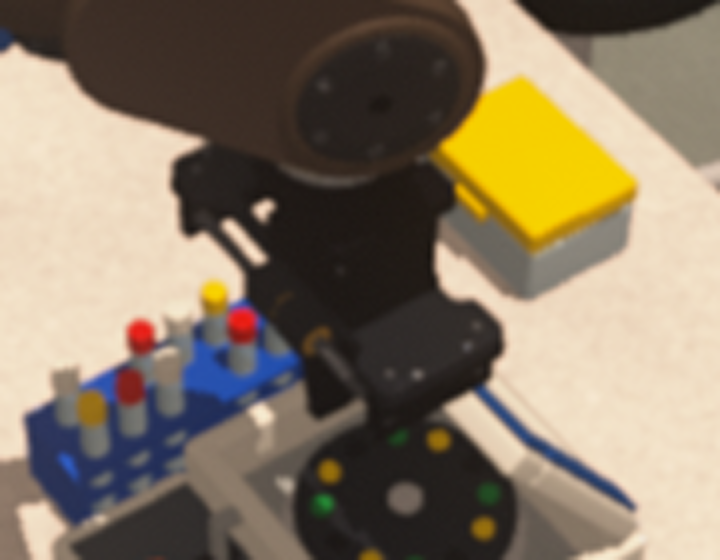

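>>> step_arm(
  rows=[
    [0,-10,0,0,0,0],
    [0,-8,0,0,0,0],
    [0,-8,0,0,0,0],
    [0,-8,0,0,0,0],
  ],
)

```text
t: 14.92
eef_pos: [563.6, -109.0, 242.3]
tcp_rot: [1.514, 1.567, 3.104]
ft_force: [-5.6, 0.0, 3.9]
opening: 0.004
```

>>> step_arm(
  rows=[
    [0,-8,0,0,0,0],
    [0,-8,0,0,0,0],
    [0,-8,0,0,0,0],
    [0,-8,0,0,0,0],
  ],
)

```text
t: 15.42
eef_pos: [597.9, -108.3, 242.3]
tcp_rot: [1.529, 1.567, 3.119]
ft_force: [-2.7, 0.5, 2.1]
opening: 0.003
```

```bash
python3 look.py 8 x
```

```text
t 15.425 pos [ 597.9 -108.3  242.3] in mach [52.9, 0.3] | rotvec tool [-0.002  0.    -0.003] shift world [-157.9   -3.7 -124.3] tool now [124.8 157.5  -0.7] in goal axes [124.3 157.9  -0.3] F [-2.7  0.5  2.1] open 0.3
```

View pics/side8.png

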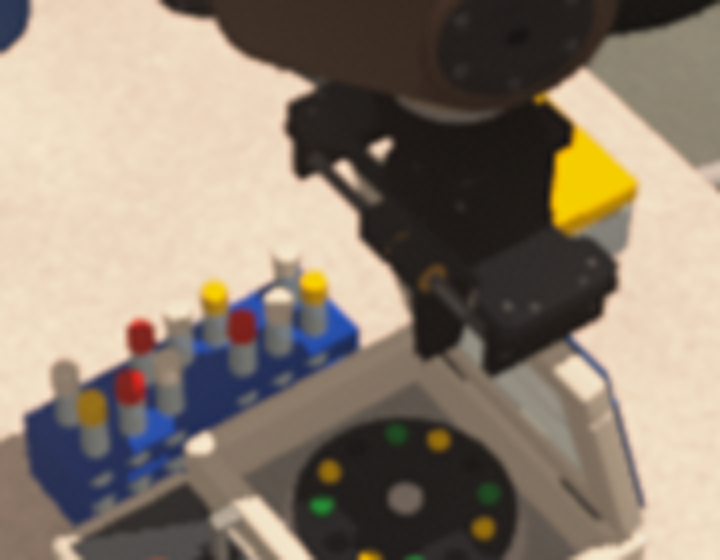

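View pics/top8.png

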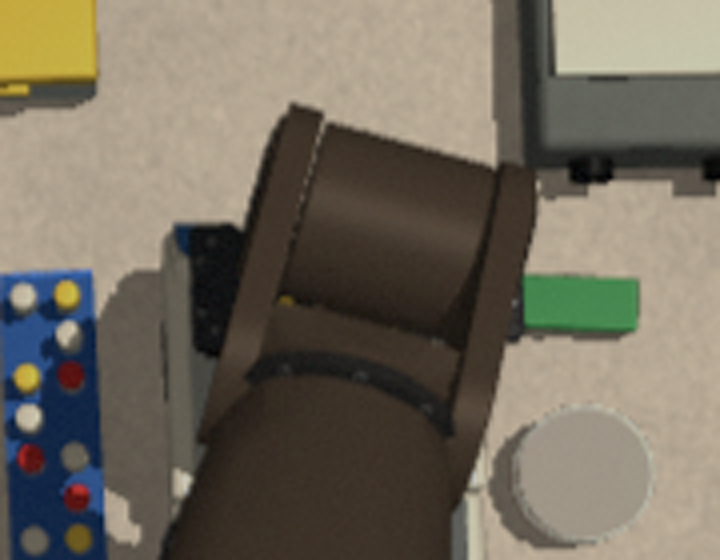

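The lid is following the fingers at about 1.25 rad with light forces. I carry on.

>>> step_arm(
  rows=[
    [0,-8,0,0,0,0],
    [0,-8,0,0,0,0],
    [0,-8,0,0,0,0],
    [0,-6,0,0,0,0],
  ],
)

```text
t: 16.02
eef_pos: [630.0, -107.8, 241.9]
tcp_rot: [1.496, 1.568, 3.086]
ft_force: [-1.4, 0.2, 1.4]
opening: 0.007
```

>>> step_arm(
  rows=[
    [0,-6,0,0,0,0],
    [0,-4,0,0,0,0],
  ],
)

```text
t: 16.27
eef_pos: [641.0, -107.5, 241.7]
tcp_rot: [1.493, 1.568, 3.082]
ft_force: [-1.0, 0.4, 1.1]
opening: 0.003
```

>>> step_arm(
  rows=[
    [0,-4,0,0,0,0],
    [0,-3,0,0,0,0],
  ],
)

```text
t: 16.52
eef_pos: [648.4, -107.4, 241.6]
tcp_rot: [1.494, 1.568, 3.084]
ft_force: [-2.0, 0.1, 0.8]
opening: 0.003
```

>>> step_arm(
  rows=[
    [0,-3,0,0,0,0],
    [0,-2,0,0,0,0],
  ],
)

```text
t: 16.77
eef_pos: [653.7, -107.3, 241.5]
tcp_rot: [1.482, 1.568, 3.072]
ft_force: [-1.0, -1.0, -0.1]
opening: 0.003
```

```bash
python3 look.py 9 x
```

```text
t 16.775 pos [ 653.7 -107.3  241.5] in mach [108.7, 0.2] | rotvec tool [-0.002  0.    -0.003] shift world [-213.7   -4.7 -123.5] tool now [124.2 213.4  -0.7] in goal axes [ 1.235e+02  2.137e+02 -2.000e-01] F [-1.  -1.  -0.1] open 0.3
```

View pics/side9.png

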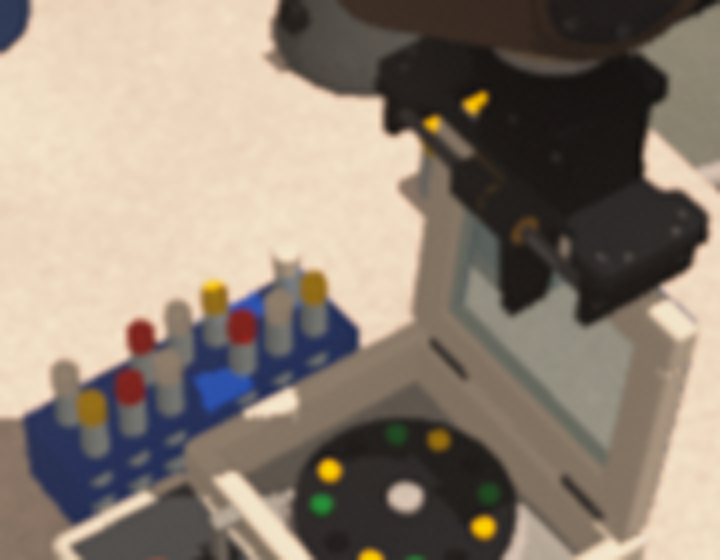

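The lid is past upright and has not hit its stop yet, so I keep going in small steps.

>>> step_arm(
  rows=[
    [0,-3,0,0,0,0],
    [0,-3,0,0,0,0],
  ],
)

```text
t: 17.12
eef_pos: [659.6, -107.1, 241.2]
tcp_rot: [1.455, 1.567, 3.044]
ft_force: [-1.4, 0.1, -1.7]
opening: 0.005
```

>>> step_arm(
  rows=[
    [0,-3,0,0,0,0],
    [0,-2,0,0,0,0],
  ],
)

```text
t: 17.38
eef_pos: [662.3, -107.0, 240.9]
tcp_rot: [1.482, 1.559, 3.072]
ft_force: [-20.1, -0.8, 8.1]
opening: 0.005
```

The force rose to 20 N, so the lid is on its stop. I back off and check.

>>> step_arm(
  rows=[
    [0,6,0,0,0,0],
    [0,30,0,0,0,0],
    [0,50,0,0,0,0],
    [0,60,0,0,0,0],
    [-10,60,0,0,0,0],
    [-10,40,0,0,0,0],
    [0,0,0,0,0,0],
  ],
)

```text
t: 18.25
eef_pos: [410.8, -111.5, 263.9]
tcp_rot: [1.754, 1.566, -2.939]
ft_force: [0.7, 0.3, -0.3]
opening: 0.005
```

```bash
python3 look.py 10 x
python3 - <<'E'
from h import *
for n in("side","top"):cv2.imwrite(f"pics/{n}11.png",env.read_camera(n)[:,:,::-1])
for a in (1.5,1.6,1.72):
    p=[mach(113-158*np.cos(a),y,113+158*np.sin(a)) for y in(-98,98)]
    print(a,[((proj(n,q)-o)*4).round() for n,o in(("side",(230,140)),("top",(280,150))) for q in p])
E
```

```text
t 18.25 pos [ 410.8 -111.5  263.9] in mach [-134.2, 1.1] | rotvec tool [-0.002 -0.001 -0.005] shift world [  29.2   -0.5 -145.9] tool now [145.8 -29.9  -0.9] in goal axes [145.9 -29.2  -1.1] F [ 0.7  0.3 -0.3] open 0.5
1.5 [array([643., 355.]), array([402., 122.]), array([513., 209.]), array([171., 220.])]
1.6 [array([668., 340.]), array([426., 109.]), array([512., 182.]), array([170., 193.])]
1.72 [array([697., 326.]), array([454.,  97.]), array([509., 150.]), array([169., 161.])]
```

View pics/side10.png

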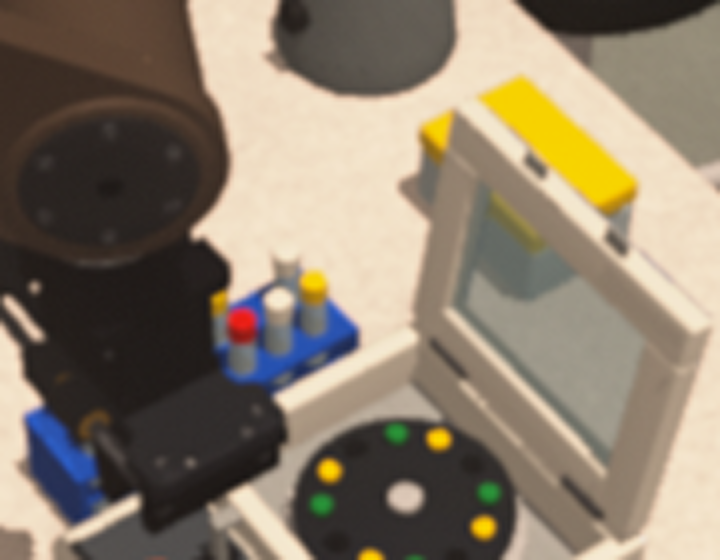

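View pics/top10.png

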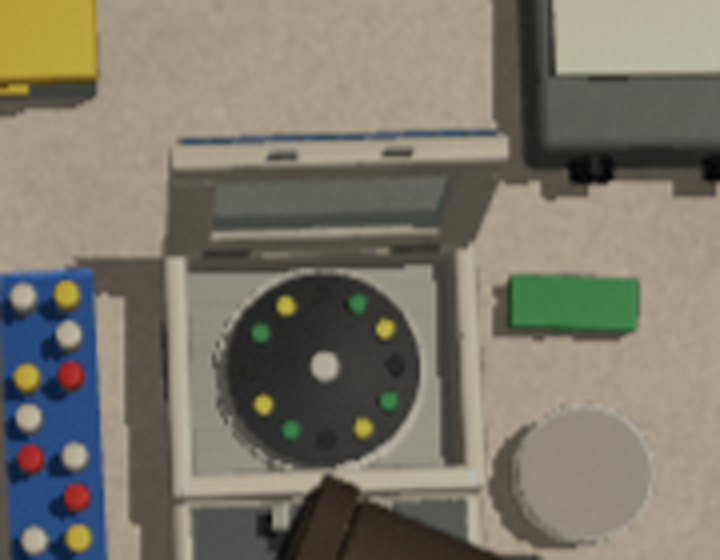

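View pics/side11.png

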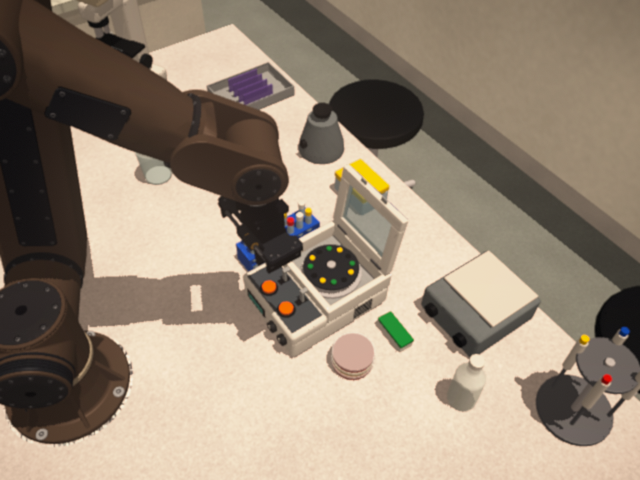

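The lid's front edge is at about row 150 of the top crop, which matches 1.72 rad (1.6 rad would put it near row 185). Both buttons look up, at (269,287) and (287,308), and nothing else has moved. The arm is clear, so I hand the job in.

```bash
python3 -c "
from h import *
print(env.job_done())"
```

```text
the job is handed in; nothing more can be done
None
```

The centrifuge is open: the lid stands back on its stop, both buttons are up, and I handed the job in at about 18 s of the 64 s allowed. No verdict was reported.

- **Buttons:** I pressed both together, one fingertip on each. I held them about 4 mm down until the lid was clearly past its hooks, at roughly 0.2 rad, then released straight up.
- **Lid:** It rose by itself to about 0.93 rad. I pushed it back with the closed fingers between the strikes until the force rose to 20 N at the stop, then backed off.
- **Last checks:** In the top view the lid's front edge matches about 1.7 rad. The buttons look up in the side view, the bystanders in view show no movement, and the wrist force is near zero with the arm clear. I did not measure the bystanders' positions.
- **Close call:** When the buttons bottomed out, the wrist briefly read about 43 N upward, or 44 N with the sideways part, against the 45 N limit. I backed off at once to about 9 N. A higher peak between readings can't be ruled out.
- **Measurement mismatch:** The button height measured from the two views came out at 94 mm against the stated 98 mm. The two views' positions also differed by about 3 mm. I used the stated height, and the contact forces agreed with it.

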